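# Put away the titrator's kit cases: column and slim case on the mat

## Task

Clear the kit cases off the bench onto the grey mat. Stack the large, then the medium, then the small case, one at a time and lid up, onto the broad case that already stands there, each centred on the one below with its long edges parallel to that one's; and stand the slim case upright on its short end on a free part of the mat (before or after stacking). Do not shift the broad case, and leave the two bottles and the cup where they are.

Things in the scene. Friction and masses are not known exactly. Their poses are not given: they have to be found in the camera images.
- base_case: Closed white plastic case with a grey lid seam all round and a blank paper label on its flat lid, 124 x 80 x 50 mm (length x width x height). Origin: centre of its underside; x along its length, y across its width, z up out of the lid. The broadest case, already standing on the mat: the foot of the column. It is not to be shifted.
- large_case: Closed white plastic case with a grey lid seam all round and a blank paper label on its flat lid, 112 x 64 x 40 mm (length x width x height). Origin: centre of its underside; x along its length, y across its width, z up out of the lid. Starts lying lid up somewhere on the bench.
- medium_case: Closed white plastic case with a grey lid seam all round and a blank paper label on its flat lid, 96 x 56 x 34 mm (length x width x height). Origin: centre of its underside; x along its length, y across its width, z up out of the lid. Starts lying lid up somewhere on the bench.
- small_case: Closed white plastic case with a grey lid seam all round and a blank paper label on its flat lid, 80 x 46 x 30 mm (length x width x height). Origin: centre of its underside; x along its length, y across its width, z up out of the lid. Starts lying lid up somewhere on the bench.
- slim_case: Flat closed white plastic case, 120 x 56 x 24 mm, with a seam near one short end and a blank label on a broad face. Origin: centre of the broad face it starts lying on; x along its 120 mm length, y along its 56 mm width, z through its 24 mm thickness. Starts lying flat on the bench; its two 56 x 24 mm ends are plain and flat.
- slim_middle (a point): The middle of the slim case's solid (12 mm above the origin along its z). Its height is 64 mm when the slim case stands on end on the mat.
- mat: Grey flat mat fixed on the black bench, 150 x 300 mm and 4 mm thick. Origin: centre of its underside (on the bench); x across its 150 mm side, y along its 300 mm side. The base case stands on it, its length roughly across the mat, not always in the middle; the rest of the mat is free.
- reagent_bottle: Bystander: white bottle with blue cap, diameter 64 mm, 155 mm high. Origin: centre of its underside.
- wash_bottle: Bystander: white wash bottle, diameter 62 mm, 140 mm high, with a thin bent spout up to 172 mm high reaching 48 mm out along its x. Origin: centre of its underside.
- sample_cup: Bystander: clear plastic sample cup, mouth diameter 68 mm, 95 mm high, light. Origin: centre of its underside.

How it is judged:
On the way, in this order (a step that is already met when the one before it is completed fails the run):
1. the large case lies squarely on the base case (x of large_case in the frame of base_case between -0.009 and 0.009 m and y of large_case in the frame of base_case between -0.009 and 0.009 m and z of large_case in the frame of base_case between 0.046 and 0.054 m and angle between the x axis of large_case and the x axis of base_case, either way round below 0.1 rad and angle between large_case's own z axis and vertical below 0.06 rad), for 0.2 s.
2. the medium case lies squarely on the large case (x of medium_case in the frame of large_case between -0.009 and 0.009 m and y of medium_case in the frame of large_case between -0.009 and 0.009 m and z of medium_case in the frame of large_case between 0.036 and 0.044 m and angle between the x axis of medium_case and the x axis of large_case, either way round below 0.1 rad and angle between medium_case's own z axis and vertical below 0.06 rad), for 0.2 s.
3. the small case lies squarely on the medium case (x of small_case in the frame of medium_case between -0.009 and 0.009 m and y of small_case in the frame of medium_case between -0.009 and 0.009 m and z of small_case in the frame of medium_case between 0.03 and 0.038 m and angle between the x axis of small_case and the x axis of medium_case, either way round below 0.1 rad and angle between small_case's own z axis and vertical below 0.06 rad), for 0.2 s.
At the end, for the whole second after the job is handed in: Base, large, medium, small case stacked lid up, each on (4 mm) and centred on (9 mm) the one below, edges within 0.1 rad, level 0.06; base within 15 mm of its start; slim case on a short end on the mat (65 x 140 mm of centre), upright within 0.07 rad; all released, at rest (0.02 m/s) (all of step 1 and all of step 2 and all of step 3 and (angle between slim_case's own x axis and vertical below 0.07 rad or angle between slim_case's own x axis and vertical above 3.0716 rad) and height (world z) of slim_middle between 0.06 and 0.068 m and x of slim_middle in the frame of mat between -0.065 and 0.065 m and y of slim_middle in the frame of mat between -0.14 and 0.14 m and height (world z) of base_case between 0 and 0.008 m and distance of base_case from where it was at the start of the episode below 0.015 m and contact force between each of large_case, medium_case, small_case, slim_case and the fingers below 0.1 N and linear speed of each of large_case, medium_case, small_case, slim_case below 0.02 m/s); the robot touches nothing.
It fails at once if the base case is shifted by more than 15 mm (distance of base_case from where it was at the start of the episode above 0.015 m).
It fails at once if the reagent bottle is moved by more than 30 mm or tipped over 0.4 rad (distance of reagent_bottle from where it was at the start of the episode above 0.03 m or angle between reagent_bottle's own z axis and vertical above 0.4 rad).
It fails at once if the wash bottle is moved by more than 30 mm or tipped over 0.4 rad (distance of wash_bottle from where it was at the start of the episode above 0.03 m or angle between wash_bottle's own z axis and vertical above 0.4 rad).
It fails at once if the sample cup is moved by more than 30 mm or tipped over 0.4 rad (distance of sample_cup from where it was at the start of the episode above 0.03 m or angle between sample_cup's own z axis and vertical above 0.4 rad).
It also fails if it takes over 72 s, if anything falls off the work surface, if the arm or the gripper's body presses on something with over 40 N, if the wrist force passes 120 N, or if a joint passes its speed limit or range.

## Robot

A 6-joint arm with a two-finger parallel gripper is mounted at the origin on the work surface. World frame = base frame: x ahead of the robot, y to its left, z up, the work surface at z = 0. Lengths are in m, angles in rad, forces in N, time in s.
With the tool pointing down it reaches from about 0.375 to 0.9 m from the base axis. Payload 3.1 kg.
Tool frame: the origin (TCP) lies midway between the tips of the shut fingers; the grasp point (between the pads) lies 19 mm behind it; z points along the fingers, y is the line along which they close (so a half turn about z gives the same grasp; the last joint's range is limited). The gripper opens to 87 mm and grips with 3 to 60 N. Pads are 19 mm wide; open, the fingers measure 117 mm over their backs; the gripper's body (75 mm by 190 mm) begins 51 mm behind the grasp point.
Start: joints at [-1.323, 0.527, 1.433, -0, 1.181, -0.178], TCP at [0.258, -0.569, 0.223] pointing down, gripper open.
Joint ranges: [-3.08, 3.08], [-0.75, 2.2], [0.22, 2.44], [-1.43, 4.57], [0, 2.65], [-2.85, 2.85]. Speed limits (rad/s): [2.79, 2.79, 3.14, 3.14, 3.14, 3.14].

## Interface

Orientations are given as a unit quaternion [x, y, z, w].
In Python, from rig import robot gives the robot as it stands. The module is installed in compiled form; this text tells all that it offers.
- The arm moves only by the tool play_rows, never from a script. Its arguments are lists of equal length, an entry for each row: "gripper": the closure, from -1 (fully open) to 1 (shut); "delta_pos": the shift along the tool's x, y, z in cm, a list of three; "turn": the turn, a rotation vector about the tool's x, y, z in rad, a list of three. A call has 1 to 12 rows; each row is the pose to reach, as a shift and turn from the pose commanded when the call began, along the tool's axes at that moment; what a row does not reach only later rows make up. A row lasts 1/8 s, in which the tool goes at most 62.5 mm and 10.7 degrees, less where a joint would pass 70% of its speed; a pose out of reach is approached as far as the arm can. A call with a gripper value outside its range is refused whole. The fingers move at their own pace and stop on an object; "squeeze" is the grip in N (left out, the last holds). Time passes only in rows, so rows that repeat a pose let the fingers close. It gives the time, the measured TCP pose, the force, the opening and the grip force at its end, in the units of the state.
- robot.get_obs(): the state, without advancing time (a new reading comes with each control period).
- robot.camera(name): name is "scene" or "top"; returns a dict with "color" (384x512x3 uint8, red, green, blue), "vfov" (degrees; the focal length in pixels is half the picture's height over the tangent of half this angle, whatever the lens; pixels are square), "cx", "cy" (the principal point, pixels), "R" (3x3) and "t" (3): a world point X has camera coordinates R X + t. Camera axes: x right, y down, z forward; pixel columns grow to the right and rows downward; lengths in m; the calibration is good to about 2 mm. A picture is of the moment at which its call begins. There is no depth.
- robot.hand_in(): hands the job in; it is judged then, once.
The state is a dict: "time": time; "q": joint angles; "joint_velocities": joint speeds; "joint_torque": joint torques, N m; "position": TCP position; "tool_rot": TCP orientation; "ft_force": force on the tool from outside, world axes, zero at the start; "moment": the same for the moment, N m; "grip_width": finger opening in m; "grip_force": force on a finger pad.
Only numpy, scipy, OpenCV 4.12 (cv2) and the standard library are available. Lean on these libraries where they do the work, as an engineer would, in place of code of your own. Each camera call takes 0.05 s, during which the arm holds its last target. There are 200 camera calls.

## Working session

There is one attempt and no reset: what is moved stays moved. The work goes in short steps, Python scripts to look and compute and a tool call to move; the robot and the scene stay as the last step left them, time stands still between calls to the robot, and variables do not carry over. Pictures are saved under pics/ and viewed, at most 10 in all, crops included, and the job is handed in when it is done.

Besides the shell and the picture viewer there is one more tool, called after "Emit:" as name(argument=value, ...) on one line, values as JSON. play_rows: Moves the arm, as the interface text tells. Its arguments: {"type":"object","properties":{"gripper":{"type":"array","items":{"type":"number"}},"delta_pos":{"type":"array","items":{"type":"array","items":{"type":"number"}}},"turn":{"type":"array","items":{"type":"array","items":{"type":"number"}}},"squeeze":{"type":"number"}},"required":["gripper","delta_pos","turn"]}

```bash
mkdir -p pics; cat > h.py <<'E'
import numpy as np, cv2
from rig import robot
def cam(n):
    c=robot.camera(n); c['f']=192/np.tan(np.radians(c['vfov'])/2); return c
def save(c,p,box=None,s=1):
    im=c['color'][:,:,::-1]
    if box: x0,y0,x1,y1=box; im=im[y0:y1,x0:x1]
    if s!=1: im=cv2.resize(im,None,fx=s,fy=s,interpolation=cv2.INTER_CUBIC)
    cv2.imwrite(p,im)
def ray(c,u,v,z):
    d=c['R'].T@np.array([(u-c['cx'])/c['f'],(v-c['cy'])/c['f'],1]); o=-c['R'].T@c['t']
    return o+d*(z-o[2])/d[2]
def proj(c,X):
    p=c['R']@np.array(X)+c['t']; return c['f']*p[:2]/p[2]+[c['cx'],c['cy']]
E
python3 - <<'E'
from h import *
for n in('top','scene'):
    c=cam(n); save(c,f'pics/{n}0.png',None,1.5); print(n,c['f'],c['cx'],c['cy'],c['R'].round(3).tolist(),c['t'],-c['R'].T@c['t'])
o=robot.get_obs(); print({k:np.round(v,3).tolist() for k,v in o.items()})
E
```

```text
top 435.87315333615305 259.26573472850146 191.00990122544934 [[0.0, -1.0, 0.004], [-0.998, -0.0, -0.063], [0.063, -0.004, -0.998]] [-0.01264399  0.5341877   1.39765092] [ 0.4456237  -0.00647193  1.42839844]
scene 434.96971253272744 254.16073282414706 177.32459913062345 [[-0.703, 0.711, 0.005], [0.491, 0.49, -0.72], [-0.514, -0.504, -0.694]] [ 0.34902054 -0.22300965  1.41170752] [1.08094666 0.57238804 0.81755306]
{'time': 0.1, 'q': [-1.324, 0.528, 1.434, 0.0, 1.181, -0.178], 'joint_velocities': [0.001, -0.004, -0.003, 0.0, 0.002, -0.0], 'joint_torque': [0.001, -44.098, -17.715, 0.064, 0.053, -0.0], 'position': [0.258, -0.569, 0.222], 'tool_rot': [0.977, 0.211, -0.0, -0.001], 'ft_force': [-0.065, 0.147, 0.124], 'moment': [0.076, 0.032, 0.028], 'grip_force': 0.0, 'grip_width': 0.087}
```

View pics/top0.png

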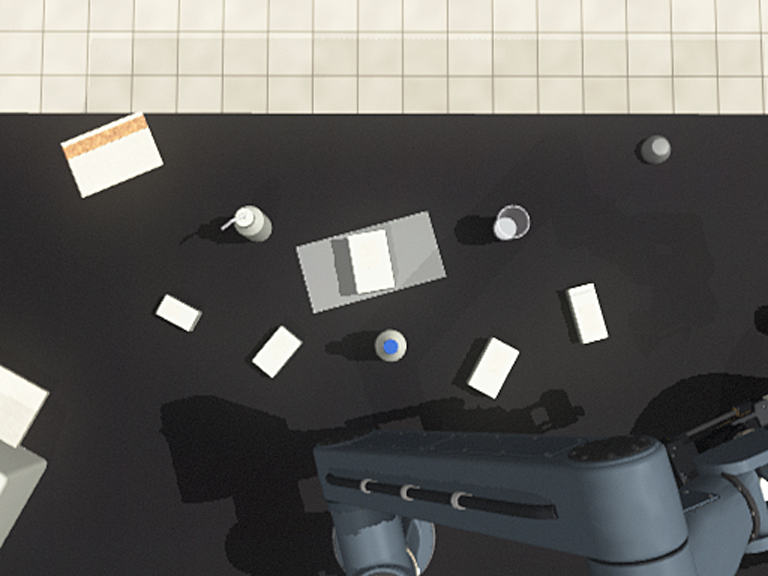

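View pics/scene0.png

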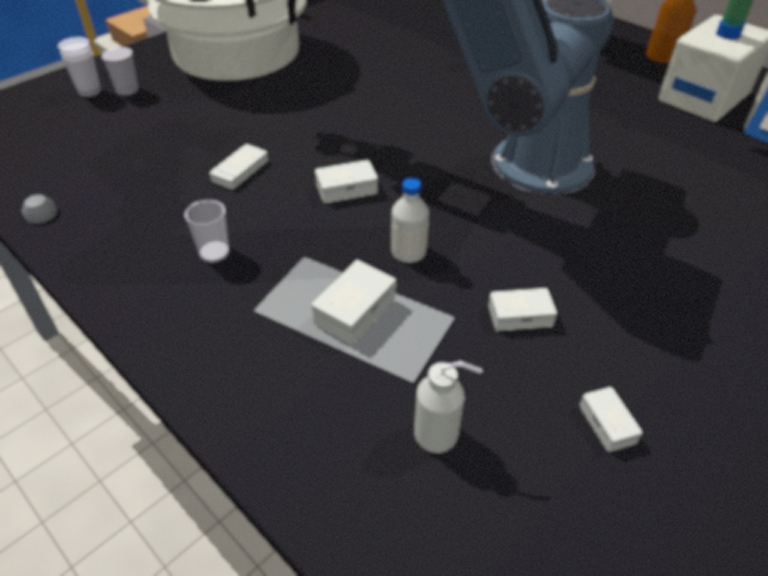

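The top view (1.5x) shows the mat with corners at about (296,246), (429,211), (445,278) and (314,313), and the base case on it at (371,262). Large is at (493,368), slim (587,313), medium (276,351) and small (178,313). The reagent bottle is at (390,346), the wash bottle at (255,223) and the cup at (510,222). The scene view agrees with this.

Next I'll fit box poses to the silhouettes in the top view.

```bash
cat > fit.py <<'E'
from h import *
from scipy.optimize import minimize
def hull(c,p,L,W,H,z0,S=8):
    x,y,a=p; ca,sa=np.cos(a),np.sin(a)
    P=[proj(c,[x+ca*i*L/2-sa*j*W/2,y+sa*i*L/2+ca*j*W/2,z0+k*H]) for i in(-1,1) for j in(-1,1) for k in(0,1)]
    return cv2.convexHull(np.float32(P))
def render(c,p,dims,z0,shape):
    S=6; m=np.zeros((shape[0]*S,shape[1]*S),np.uint8)
    h=(hull(c,p,*dims,z0)+.5)*S-.5
    cv2.fillPoly(m,[np.round(h*16).astype(np.int32)],255,shift=4)
    return cv2.resize(m,shape[::-1],interpolation=cv2.INTER_AREA)/255.
def fit(c,p0,dims,z0,lo,hi,pad=22,only_top=False):
    g=c['color'].astype(float).min(2); a=np.clip((g-lo)/(hi-lo),0,1)
    u,v=proj(c,[p0[0],p0[1],z0+dims[2]]).astype(int)
    x0,y0=u-pad-8,v-pad-8; n=2*pad+16
    a=a[y0:y0+n,x0:x0+n]; cc=dict(c,cx=c['cx']-x0,cy=c['cy']-y0)
    d=(dims[0],dims[1],0) if only_top else dims; zz=z0+dims[2] if only_top else z0
    f=lambda p:((render(cc,p,d,zz,a.shape)-a)**2).sum()
    best=None
    for da in(-.1,0,.1):
        s=np.array(p0)+[0,0,da]
        r=minimize(f,s,method='Nelder-Mead',options=dict(initial_simplex=[s,s+[.008,0,0],s+[0,.008,0],s+[0,0,.1]],xatol=1e-4,fatol=1e-3))
        if best is None or r.fun<best.fun: best=r
    return best.x,best.fun
E
python3 - <<'E'
from fit import *
c=cam('top'); k=1/1.5
D=dict(large=(.112,.064,.04),medium=(.096,.056,.034),small=(.08,.046,.03),slim=(.12,.056,.024),base=(.124,.08,.05))
def ends(a,b,z):
    A=ray(c,a[0]*k,a[1]*k,z);B=ray(c,b[0]*k,b[1]*k,z); return A,B
# rough long-axis end points (px at 1.5x)
G=dict(large=((478,382),(508,348)),medium=((262,362),(291,338)),small=((163,304),(193,323)),slim=((580,286),(594,340)),base=((364,233),(374,291)))
out={}
g=c['color'].min(2)
for n,(a,b) in G.items():
    z0=.004 if n=='base' else 0
    A,B=ends(a,b,D[n][2]+z0); m=(A+B)/2; y=np.arctan2(*(B-A)[1::-1])
    lo,hi=(180,235) if n=='base' else (40,190)
    p,f=fit(c,[m[0],m[1],y],D[n],z0,lo,hi,only_top=(n=='base'))
    out[n]=p; print(n,[m[0].round(4),m[1].round(4),y.round(3)],p.round(4),'res',round(f,2),'r',np.hypot(*p[:2]).round(3),'len',np.linalg.norm(B-A).round(3))
mc=np.array([ray(c,u*k,v*k,.004)[:2] for u,v in((296,246),(429,211),(445,278),(314,313))]); print('mat',mc.round(3).tolist(),mc.mean(0).round(4),[np.linalg.norm(mc[i]-mc[i-1]).round(3) for i in range(4)],'yaw', np.arctan2(*((mc[0]-mc[1])[::-1])))
for n,(u,v),z in(('reag',(390,347),.155),('wash',(245,216),.14),('cup',(513,222),.095)): print(n,ray(c,u*k,v*k,z).round(3))
im=cv2.resize(c['color'][:,:,::-1],None,fx=4,fy=4,interpolation=cv2.INTER_CUBIC)
T=[]
for n,p in out.items():
    z0=.004 if n=='base' else 0; d=D[n]
    for zz,col in((z0+d[2],(0,0,255)),(z0,(0,200,0))):
        h=(hull(c,p,d[0],d[1],0,zz)+.5)*4-.5; cv2.polylines(im,[np.round(h).astype(np.int32)],True,col,1)
    u,v=(proj(c,[p[0],p[1],z0+d[2]])*4).astype(int); T.append(im[v-128:v+128,u-128:u+128])
T.append(np.zeros_like(T[0])); cv2.imwrite('pics/fit.png',np.vstack([np.hstack(T[:3]),np.hstack(T[3:])]))
print('base px min', g[165:190:4,236:262:3].tolist())
E
```

```text
large [np.float64(0.3667), np.float64(-0.2325), np.float64(-0.732)] [ 0.3614 -0.2341 -0.4916] res 35.32 r 0.431 len 0.096
medium [np.float64(0.398), np.float64(0.2261), np.float64(-0.877)] [ 0.3956  0.2288 -0.6883] res 39.62 r 0.457 len 0.079
small [np.float64(0.4755), np.float64(0.4378), np.float64(-2.13)] [ 0.4781  0.442  -2.0535] res 10.72 r 0.651 len 0.076
slim [np.float64(0.477), np.float64(-0.4383), np.float64(-2.905)] [ 0.4781 -0.4405 -2.8771] res 45.64 r 0.65 len 0.119
base [np.float64(0.5839), np.float64(0.0297), np.float64(-2.97)] [ 0.5868  0.0259 -2.9614] res 13.25 r 0.587 len 0.125
mat [[0.624, 0.191], [0.701, -0.101], [0.554, -0.135], [0.477, 0.15]] [0.589  0.0264] [np.float64(0.152), np.float64(0.302), np.float64(0.152), np.float64(0.296)] yaw 1.8309898959667446
reag [ 0.408 -0.014  0.155]
wash [0.667 0.274 0.14 ]
cup [ 0.662 -0.267  0.095]
base px min [[243, 240, 236, 238, 237, 242, 243, 248, 162], [243, 242, 239, 237, 240, 240, 243, 245, 156], [245, 243, 241, 241, 238, 238, 244, 244, 134], [255, 243, 237, 238, 241, 240, 243, 244, 250], [252, 244, 242, 243, 244, 243, 243, 243, 246], [157, 243, 243, 243, 243, 243, 244, 243, 247], [99, 245, 243, 244, 243, 244, 244, 244, 245]]
```

View pics/fit.png

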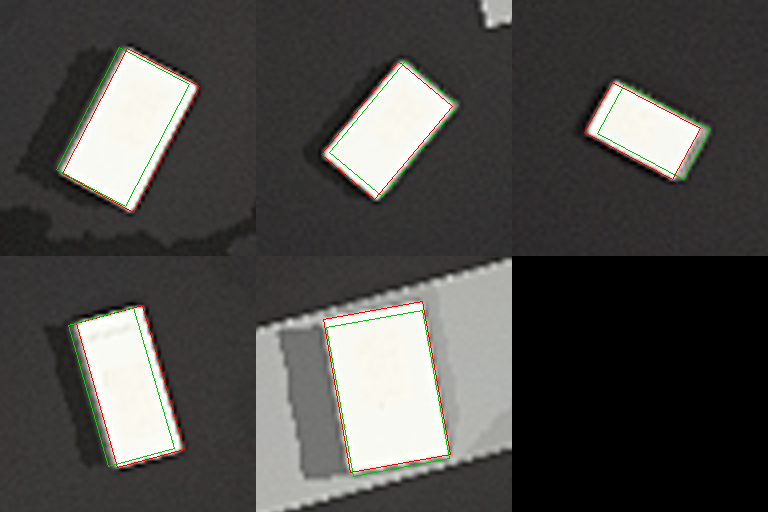

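Emit:
play_rows(gripper=[-1, -1, -1, -1, -1, -1, -1], delta_pos=[[25.3, -2.6, 4], [25.3, -2.6, 4], [25.3, -2.6, 4], [25.3, -2.6, 4], [25.3, -2.6, 4], [25.3, -2.6, 4], [25.3, -2.6, 4]], turn=[[0, 0, 0.16], [0, 0, 0.16], [0, 0, 0.16], [0, 0, 0.16], [0, 0, 0.16], [0, 0, 0.16], [0, 0, 0.16]], squeeze=20)

```text
time: 1.02
position: [0.4766, -0.4421, 0.1827]
tool_rot: [0.991, 0.132, -0.0, 0.0]
ft_force: [-0.2, -0.4, 0.3]
grip_width: 0.0868
grip_force: 0.0
```

```bash
cat > kin.py <<'E'
from h import *
from scipy.spatial.transform import Rotation as Ro
from scipy.optimize import least_squares
import json,os
def Rot(q): return Ro.from_euler('ZYZYZ',[q[0],q[1]+q[2],q[3],q[4],q[5]+np.pi/2])
def fk(q,k):
    a1,h,L1,L2,Lt,a3=k; A=Ro.from_euler('Z',q[0])
    d=lambda t:np.array([np.sin(t),0,np.cos(t)]); t=q[1]+q[2]
    p=A.apply(np.array([a1,0,h])+L1*d(q[1])+a3*d(t-np.pi/2)+L2*d(t))
    return p,p+Lt*Rot(q).apply([0,0,1])
def log():
    o=robot.get_obs(); L=json.load(open('log.json')) if os.path.exists('log.json') else [[[-1.3235,.5277,1.4335,0,1.181,-.178],[.258,-.569,.2225]]]
    L.append([list(map(float,o['q'])),list(map(float,o['position']))]); json.dump(L,open('log.json','w')); return o,L
def calib(L):
    return least_squares(lambda k:np.concatenate([(fk(q,k)[1]-p) for q,p in L]+[1e-4*(np.array(k)-[.1,.45,.5,.5,.25,0])]),[.1,.45,.5,.5,.25,0]).x
def ik(p,R,k,q0):
    lo=[-3.08,-.75,.22,-1.43,0,-2.85];hi=[3.08,2.2,2.44,4.57,2.65,2.85]
    r=least_squares(lambda q:np.r_[(fk(q,k)[1]-p)*5,(R.inv()*Rot(q)).as_rotvec()],np.clip(q0,np.array(lo)+.01,np.array(hi)-.01),bounds=(lo,hi))
    return r.x,r.cost
def tool(yaw,tilt=0):
    "tool down, tool x at yaw (world), then turned about tool y by tilt"
    return Ro.from_euler('Z',yaw)*Ro.from_euler('X',np.pi)*Ro.from_euler('Y',tilt)
def mv(p,R):
    o=robot.get_obs(); C=Ro.from_quat(o['tool_rot']); d=C.inv().apply(np.array(p)-o['position'])*100; w=(C.inv()*R).as_rotvec()
    print('delta',d.round(2),'turn',w.round(3),'rows',max(np.linalg.norm(d)/6.25,np.degrees(np.linalg.norm(w))/10.7).round(1))
E
python3 - <<'E'
from kin import *
o,L=log(); print({k:np.round(o[k],4).tolist() for k in('time','q','position','tool_rot')}, Rot(o['q']).as_quat().round(4))
k=calib(L); print(k.round(4))
E
```

```text
Traceback (most recent call last):
  File "kin.py", line 5, in Rot
    def Rot(q): return Ro.from_euler('ZYZYZ',[q[0],q[1]+q[2],q[3],q[4],q[5]+np.pi/2])
                       ~~~~~~~~~~~~~^^^^^^^^^^^^^^^^^^^^^^^^^^^^^^^^^^^^^^^^^^^^^^^^^
  File "scipy/spatial/transform/_rotation.pyx", line 1413, in scipy.spatial.transform._rotation.Rotation.from_euler
ValueError: Expected axis specification to be a non-empty string of upto 3 characters, got ZYZYZ
```

Emit:
play_rows(gripper=[-1, -1, -1, -1], delta_pos=[[3, 0, 0], [3, 0, 0], [3, 0, 0], [3, 0, 0]], turn=[[0, -0.6, 0], [0, -0.6, 0], [0, -0.6, 0], [0, -0.6, 0]])

```text
time: 1.52
position: [0.507, -0.4328, 0.1805]
tool_rot: [0.947, 0.127, -0.294, 0.038]
ft_force: [0.4, -0.1, -1.1]
grip_width: 0.0868
grip_force: 0.0
```

```bash
sed -i "s/^def Rot.*/def Rot(q): return Ro.from_euler('ZYZ',[q[0],q[1]+q[2],q[3]])*Ro.from_euler('YZ',[q[4],q[5]+np.pi\/2])/" kin.py
cat > plan.py <<'E'
from kin import *
o,L=log(); print({k:np.round(o[k],4).tolist() for k in('time','q','position','tool_rot')}, Rot(o['q']).as_quat().round(4))
k=calib(L); print(k.round(4),[(fk(q,k)[1]-p).round(4).tolist() for q,p in L])
mat=np.array([.589,.0264]); my=.26
mx=np.array([np.cos(my),np.sin(my)]); mn=np.array([-mx[1],mx[0]])
for side in(-1,1):
  s=mat+side*.112*mn
  for e in(1,-1):
    for p in(50,60,70,90):
      for dy in (-60,-30,0,30,60):
        # tool down at yaw; tool tilts toward e*toolx by p deg; case x vertical
        yaw=my+np.radians(dy)
        for flip in(0,np.pi):
          R=tool(yaw+flip,0); R=R*Ro.from_euler('Y',np.radians(e*p) if flip==0 else -np.radians(e*p))
          # same physical tool direction, half-turned grip
          g=np.r_[s,.004+.09]; tcp=g+.019*R.apply([0,0,1])
          best=None
          for q4 in(0,1.5,3,-1):
            q,c=ik(tcp,R,k,[np.arctan2(s[1],s[0]),.6,1.4,q4,.9,0])
            if best is None or c<best[1]: best=(q,c)
          if best[1]<1e-5: print(side,e,p,dy,round(flip,1),best[0].round(2),'wrist',fk(best[0],k)[0].round(2))
E
python3 plan.py
```

```text
{'time': 1.525, 'q': [-0.6655, 0.837, 1.0662, -0.4708, 1.6224, 0.7064], 'position': [0.507, -0.4328, 0.1805], 'tool_rot': [0.9466, 0.1273, -0.2938, 0.0381]} [ 0.9466  0.1273 -0.2938  0.0381]
[ 0.0385 -0.1852  0.3588  0.3042  0.0608  0.2926] [[-0.1082, -0.0242, -0.0038], [-0.0871, -0.0686, 0.002], [0.0009, -0.0009, 0.0017]]
-1 1 50 -30 0 [-0.12  0.38  2.03  3.84  0.17 -2.17] wrist [ 0.59 -0.07  0.12]
-1 1 50 -30 3.1 [-0.12  0.38  2.03  3.84  0.17  0.97] wrist [ 0.59 -0.07  0.12]
-1 1 50 0 0 [-0.15  0.38  2.02  1.84  0.32 -0.55] wrist [ 0.59 -0.09  0.12]
-1 1 50 0 3.1 [-0.15  0.38  2.02  1.84  0.32  2.59] wrist [ 0.59 -0.09  0.12]
-1 1 50 30 0 [-0.17  0.41  1.98  1.39  0.69 -0.5 ] wrist [ 0.6  -0.1   0.12]
-1 1 50 30 3.1 [-0.17  0.41  1.98  1.39  0.69  2.64] wrist [ 0.6  -0.1   0.12]
-1 1 50 60 0 [-0.18  0.46  1.91  1.09  1.04 -0.64] wrist [ 0.61 -0.11  0.12]
-1 1 50 60 3.1 [-0.18  0.46  1.91  1.09  1.04  2.5 ] wrist [ 0.61 -0.11  0.12]
-1 1 60 -60 0 [-0.09  0.39  2.03  4.42  0.61 -2.4 ] wrist [ 0.59 -0.06  0.11]
-1 1 60 -60 3.1 [-0.09  0.39  2.03  4.42  0.61  0.74] wrist [ 0.59 -0.06 
[... 10332 characters left out ...]
 2.16] wrist [0.59 0.11 0.09]
1 -1 90 -60 3.1 [ 0.18  0.41  2.05  1.08  1.94 -0.98] wrist [0.59 0.11 0.09]
1 -1 90 -30 0 [0.2  0.45 2.   0.58 2.18 1.93] wrist [0.6  0.12 0.09]
1 -1 90 -30 3.1 [ 0.2   0.45  2.    0.58  2.18 -1.21] wrist [0.6  0.12 0.09]
1 -1 90 0 0 [ 0.24  0.46  1.98 -0.03  2.28  1.55] wrist [0.6  0.15 0.09]
1 -1 90 0 3.1 [ 0.24  0.46  1.98 -0.03  2.28 -1.59] wrist [0.6  0.15 0.09]
1 -1 90 30 0 [ 0.27  0.44  2.   -0.63  2.17  1.18] wrist [0.59 0.16 0.09]
1 -1 90 30 3.1 [ 0.27  0.44  2.   -0.63  2.17 -1.96] wrist [0.59 0.16 0.09]
1 -1 90 60 0 [ 0.3   0.4   2.06 -1.12  1.91  0.97] wrist [0.57 0.17 0.09]
1 -1 90 60 3.1 [ 0.3   0.4   2.06 -1.12  1.91 -2.17] wrist [0.57 0.17 0.09]
```

```bash
python3 - <<'E'
s=open('kin.py').read()
s=s.replace("a1,h,L1,L2,Lt,a3=k","a1,h,L1,L2,Lt,a3,b=k").replace("np.array([a1,0,h])","np.array([a1,b,h])")
s=s.replace("[.1,.45,.5,.5,.25,0]","[0,.4,.5,.5,.25,0,.11]")
open('kin.py','w').write(s)
p=open('plan.py').read().replace("(50,60,70,90)","(50,60)").replace("(0,np.pi)","(0,)").replace("o,L=log()","L=json.load(open('log.json'))").replace("print({k","0 and print({k").replace("1e-5: print","1e-4 and .1<best[0][4]: print")
p=p.split("\n"); p[1]="L=json.load(open('log.json'))"; open('plan.py','w').write("\n".join(p))
E
python3 plan.py
```

```text
[-0.0009  0.2727  0.5884  0.3919  0.3054 -0.1127  0.1109] [[0.0, 0.0002, -0.0002], [0.0, -0.0001, 0.0001], [0.0, -0.0001, 0.0001]]
-1 1 50 -60 0 [-0.08  0.8   1.98  4.15  0.63 -1.98] wrist [0.46 0.07 0.28]
-1 1 50 -30 0 [-0.34  0.79  2.13  3.05  0.66 -1.55] wrist [ 0.41 -0.02  0.28]
-1 1 50 0 0 [-0.59  0.79  2.08  2.07  0.72 -1.26] wrist [ 0.41 -0.14  0.28]
-1 1 50 30 0 [-0.69  0.81  1.85  1.28  0.92 -0.95] wrist [ 0.46 -0.24  0.28]
-1 1 50 60 0 [-0.66  0.88  1.55  0.83  1.27 -0.89] wrist [ 0.56 -0.29  0.28]
-1 1 60 -60 0 [-0.04  0.89  2.01  4.01  0.88 -1.78] wrist [0.44 0.09 0.24]
-1 1 60 -30 0 [-0.34  0.91  2.2   3.06  1.02 -1.57] wrist [ 0.38 -0.02  0.24]
-1 1 60 0 0 [-0.64  0.9   2.13  2.18  0.98 -1.47] wrist [ 0.38 -0.15  0.24]
-1 1 60 30 0 [-0.75  0.89  1.87  1.39  1.07 -1.13] wrist [ 0.44 -0.26  0.24]
-1 1 60 60 0 [-0.7   0.95  1.53  0.92  1.4  -0.97] wrist [ 0.55 -0.32  0.24]
-1 -1 50 -60 0 [-0.44  1.05  1.02  0.28  1.9   1.9 ] wrist [ 0.77 -0.24  0.28]
-1 -1 50 -30 0 [-0.3   1.1   0.9  -0.03  2.02  1.54] wrist [ 0.83 -0.14  0.28]
-1 -1 50 0 0 [-0.16  1.08  0.94 -0.34  1.93  
[... 1284 characters left out ...]
.02] wrist [ 0.72 -0.02  0.28]
1 -1 50 -30 0 [-0.04  1.01  1.13  0.18  1.86  1.76] wrist [0.77 0.08 0.28]
1 -1 50 0 0 [ 0.1   1.04  1.06 -0.13  1.91  1.43] wrist [0.77 0.19 0.28]
1 -1 50 30 0 [ 0.24  1.01  1.14 -0.42  1.77  1.11] wrist [0.72 0.29 0.28]
1 -1 50 60 0 [ 0.35  0.94  1.34 -0.68  1.49  0.9 ] wrist [0.62 0.35 0.28]
1 -1 60 -60 0 [-0.21  1.03  1.25  0.51  1.8   2.01] wrist [ 0.74 -0.04  0.24]
1 -1 60 -30 0 [-0.05  1.1   1.03  0.21  2.04  1.77] wrist [0.8  0.07 0.24]
1 -1 60 0 0 [ 0.11  1.12  0.96 -0.15  2.1   1.42] wrist [0.8  0.2  0.24]
1 -1 60 30 0 [ 0.26  1.09  1.05 -0.48  1.94  1.1 ] wrist [0.74 0.31 0.24]
1 -1 60 60 0 [ 0.39  1.02  1.27 -0.76  1.63  0.93] wrist [0.62 0.37 0.24]
```

Emit:
play_rows(gripper=[-1, -1, -1, -1, -1, -1], delta_pos=[[4.5, 0, 6.6], [8.5, 0, 12.4], [9.0, 0, 13.2], [9.4, 0, 13.7], [9.7, 0, 14.2], [9.7, 0, 14.2]], turn=[[0, 0, 0], [0, 0, 0], [0, 0, 0], [0, 0, 0], [0, 0, 0], [0, 0, 0]])

```text
time: 2.28
position: [0.5072, -0.4343, 0.0125]
tool_rot: [0.947, 0.126, -0.292, 0.04]
ft_force: [-0.5, -0.7, 1.7]
grip_width: 0.0872
grip_force: 0.0
```

Emit:
play_rows(gripper=[1, 1, 1, 1, 1], delta_pos=[[0, 0, 0], [0, 0, 0], [0, 0, 0], [0, 0, 0], [0, 0, 0]], turn=[[0, 0, 0], [0, 0, 0], [0, 0, 0], [0, 0, 0], [0, 0, 0]], squeeze=30)

```text
time: 2.9
position: [0.5067, -0.4329, 0.0108]
tool_rot: [0.947, 0.127, -0.293, 0.039]
ft_force: [0.3, 2.2, 1.2]
grip_width: 0.0556
grip_force: 29.9
```

Emit:
play_rows(gripper=[1, 1, 1, 1, 1, 1], delta_pos=[[-1.1, 0, -1.6], [-4.5, 0, -6.6], [-9, 0, -13.2], [-13.6, 0, -19.8], [-13.6, 0, -19.8], [-13.6, 0, -19.8]], turn=[[0, 0, 0], [0, 0, 0], [0, 0, 0], [0, 0, 0], [0, 0, 0], [0, 0, 0]])

```text
time: 3.65
position: [0.5077, -0.4344, 0.2559]
tool_rot: [0.948, 0.126, -0.29, 0.043]
ft_force: [0.7, 0.8, -2.3]
grip_width: 0.0559
grip_force: 29.9
```

```bash
python3 - <<'E'
from kin import *
o,L=log(); k=calib(L)
p=np.array([.6186,-.0847,.25]); R=tool(1.5,-.6+np.pi/2)
mv(p,R)
C=Ro.from_quat(o['tool_rot']); w=(C.inv()*R).as_rotvec(); q=np.array(o['q']); print(q.round(2),o['position'],o['grip_width'])
for s in np.linspace(0,1,11)[1:]:
    q,c=ik(o['position']+s*(p-o['position']),C*Ro.from_rotvec(s*w),k,q); print(q.round(2),round(c,6))
q,c=ik(np.r_[p[:2],.0936],R,k,q); print('place',q.round(2),c)
save(cam('scene'),'pics/s1.png',(80,20,380,220),2.5)
E
```

```text
delta [ 16.67 -30.83 -10.85] turn [ 0.261  1.35  -1.329] rows 10.2
[-0.67  0.76  1.01 -0.48  1.73  0.65] [ 0.50765749 -0.43443693  0.25589844] 0.055891323678343825
[-0.67  0.71  1.07 -0.35  1.67  0.54] 0.0
[-0.67  0.66  1.12 -0.22  1.62  0.41] 0.0
[-0.68  0.63  1.17 -0.09  1.58  0.28] 0.0
[-0.69  0.61  1.22  0.05  1.56  0.13] 0.0
[-0.7   0.6   1.26  0.18  1.55 -0.02] 0.0
[-0.71  0.6   1.29  0.31  1.56 -0.17] 0.0
[-0.71  0.61  1.32  0.44  1.57 -0.32] 0.0
[-0.71  0.64  1.34  0.55  1.61 -0.47] 0.0
[-0.7   0.68  1.35  0.66  1.65 -0.62] 0.0
[-0.67  0.73  1.35  0.76  1.71 -0.76] 0.0
place [-0.67  0.94  1.39  0.75  1.52 -0.93] 6.653124992885706e-31
```

View pics/s1.png

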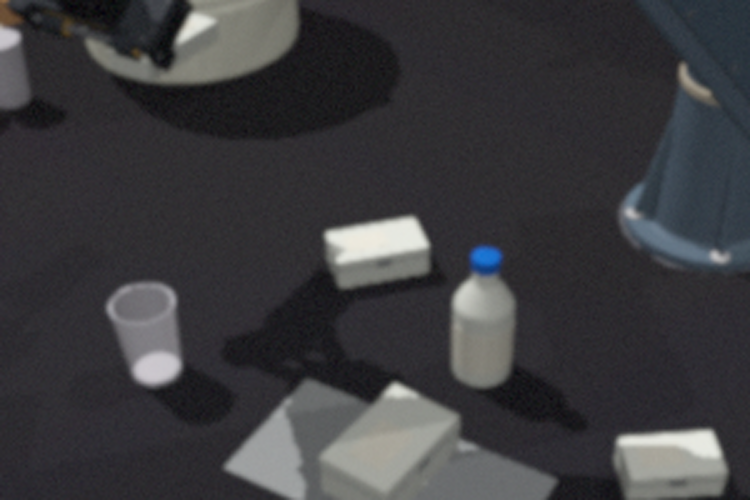

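The slim case is held in the gripper at top left of the crop, around (195,35), and everything else is undisturbed. I'll carry it over the right part of the mat while turning it upright.

Emit:
play_rows(gripper=[1, 1, 1, 1, 1, 1, 1, 1, 1, 1, 1, 1], delta_pos=[[1.7, -3.1, -1.1], [3.3, -6.2, -2.2], [5.0, -9.2, -3.3], [6.7, -12.3, -4.3], [8.3, -15.4, -5.4], [10.0, -18.5, -6.5], [11.7, -21.6, -7.6], [13.3, -24.7, -8.7], [15.0, -27.7, -9.8], [16.67, -30.83, -10.85], [16.67, -30.83, -10.85], [16.67, -30.83, -10.85]], turn=[[0.026, 0.135, -0.133], [0.052, 0.27, -0.266], [0.078, 0.405, -0.399], [0.104, 0.54, -0.532], [0.131, 0.675, -0.665], [0.157, 0.81, -0.797], [0.183, 0.945, -0.93], [0.209, 1.08, -1.063], [0.235, 1.215, -1.196], [0.261, 1.35, -1.329], [0.261, 1.35, -1.329], [0.261, 1.35, -1.329]])

```text
time: 5.2
position: [0.6165, -0.0839, 0.2443]
tool_rot: [0.648, 0.6, 0.34, -0.324]
ft_force: [0.0, -0.2, -1.6]
grip_width: 0.0558
grip_force: 29.9
```

```bash
python3 - <<'E'
from kin import *
mv([.6186,-.0847,.100],tool(1.5,-.6+np.pi/2))
mv([.6186,-.0847,.090],tool(1.5,-.6+np.pi/2))
c=cam('scene'); save(c,'pics/s2.png',(110,60,350,240),3.3)
# expected slim corners if upright: TCP at z 60+29.6 above bottom
o=robot.get_obs(); p=o['position']; print(p,o['grip_width'])
for z in(p[2]-.0896,p[2]+.0304):
  for i in(-1,1):
    for j in(-1,1):
      X=[p[0]+np.sin(1.5)*.028*i+np.cos(1.5)*.012*j,p[1]-np.cos(1.5)*.028*i+np.sin(1.5)*.012*j,z]
      print(np.round((proj(c,X)-[110,60])*3.3).astype(int),end=' ')
E
```

```text
delta [-11.98   0.39   8.02] turn [-0.006 -0.006 -0.011] rows 2.3
delta [-12.81   0.4    8.58] turn [-0.006 -0.006 -0.011] rows 2.5
[ 0.61682819 -0.08417568  0.24524433] 0.05562770537482878
[297 261] [317 277] [233 293] [253 310] [282 121] [304 137] [212 153] [233 169]
```

View pics/s2.png

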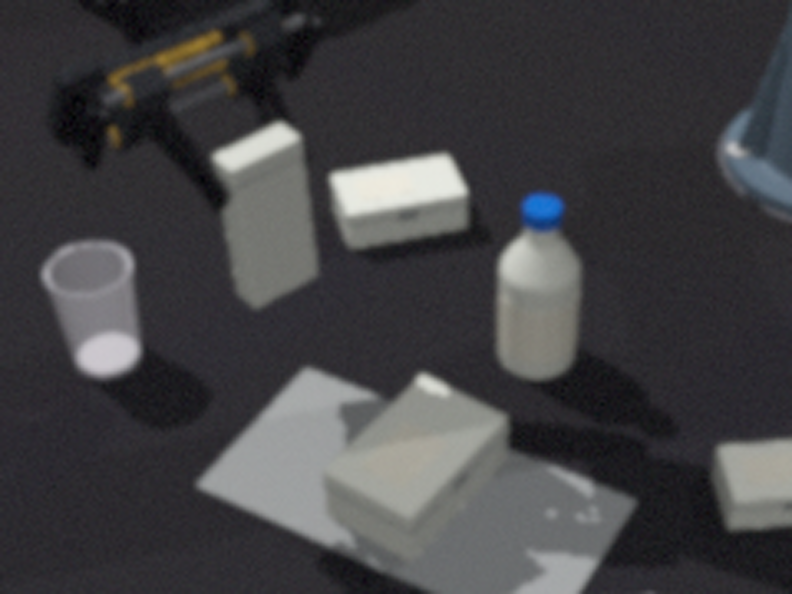

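The slim case hangs upright. Its corners, top (212,153) to (282,121) and bottom (253,310) to (317,277), match the prediction. Next I'll lower it.

Emit:
play_rows(gripper=[1, 1, 1, 1, 1, 1], delta_pos=[[-4.1, 0, 2.8], [-8.2, 0, 5.6], [-11.4, 0, 7.8], [-12.3, 0, 8.4], [-12.3, 0, 8.4], [-12.3, 0, 8.4]], turn=[[0, 0, 0], [0, 0, 0], [0, 0, 0], [0, 0, 0], [0, 0, 0], [0, 0, 0]])

```text
time: 6.0
position: [0.617, -0.0835, 0.0991]
tool_rot: [0.647, 0.601, 0.341, -0.321]
ft_force: [-0.3, 0.1, -2.4]
grip_width: 0.056
grip_force: 29.9
```

```bash
python3 - <<'E'
from kin import *
o=robot.get_obs(); print(o['position'],o['tool_rot'],tool(1.5,-.6+np.pi/2).as_quat(),o['ft_force'])
E
```

```text
[ 0.61696089 -0.083489    0.09913038] [ 0.64737833  0.60123174  0.34134219 -0.32079153] [ 0.64717094  0.60290216  0.34137717 -0.31802577] [-0.34967425  0.10376088 -2.39227765]
```

Emit:
play_rows(gripper=[1, 1, 1, 1], delta_pos=[[-0.2, 0, 0.14], [-0.37, 0, 0.25], [-0.41, 0, 0.28], [-0.41, 0, 0.28]], turn=[[0, 0, 0], [0, 0, 0], [0, 0, 0], [0, 0, 0]])

```text
time: 6.5
position: [0.6163, -0.0827, 0.0937]
tool_rot: [0.647, 0.601, 0.342, -0.322]
ft_force: [-0.9, -1.3, 5.8]
grip_width: 0.0555
grip_force: 29.9
```

Emit:
play_rows(gripper=[1, 1, 1], delta_pos=[[-0.08, 0, 0.06], [-0.08, 0, 0.06], [-0.08, 0, 0.06]], turn=[[0, 0, 0], [0, 0, 0], [0, 0, 0]])

```text
time: 6.88
position: [0.6163, -0.0826, 0.0937]
tool_rot: [0.647, 0.6, 0.342, -0.323]
ft_force: [-1.5, -1.9, 8.6]
grip_width: 0.0556
grip_force: 29.9
```

Emit:
play_rows(gripper=[-0.4, -0.6, -0.7, -0.7], delta_pos=[[0, 0, 0], [0, 0, 0], [0, 0, 0], [0, 0, 0]], turn=[[0, 0, 0], [0, 0, 0], [0, 0, 0], [0, 0, 0]])

```text
time: 7.38
position: [0.6159, -0.0825, 0.0909]
tool_rot: [0.648, 0.601, 0.341, -0.322]
ft_force: [-0.3, -0.2, 0.2]
grip_width: 0.0728
grip_force: 0.0
```

Emit:
play_rows(gripper=[-0.7, -0.7, -0.7, -0.7, -0.7], delta_pos=[[0, 0, -2], [0, 0, -5], [0, 0, -9], [0, 0, -12], [0, 0, -12]], turn=[[0, 0, 0], [0, 0, 0], [0, 0, 0], [0, 0, 0], [0, 0, 0]])

```text
time: 8.0
position: [0.6102, -0.1855, 0.1601]
tool_rot: [0.648, 0.601, 0.341, -0.319]
ft_force: [-0.1, -0.8, -1.1]
grip_width: 0.0741
grip_force: 0.0
```

```bash
python3 - <<'E'
from kin import *
k=calib(json.load(open('log.json')))
o=robot.get_obs(); c=cam('scene'); save(c,'pics/s3.png',(110,60,350,240),3.3)
# large grasp: case axis -.4916 ; tool x along it
P=np.array([.3614,-.2341])
for y in(-.4916,-.4916+np.pi):
    R=tool(y); q=np.array(o['q']); 
    for z in(.22,.010):
        b=min((ik(np.r_[P,z],R,k,[-.8+.3*s,.6,1.6,0,1,o['q'][5]+t]) for s in(0,1,-1) for t in(-2,0,2)),key=lambda r:r[1]); print(y,z,b[0].round(2),b[1])
    # final over base
    b=min((ik(np.r_[.5868,.0259,.07],tool(.180+(np.pi if y>0 else 0)),k,[-.2,.6,1.6,0,1,t]) for t in(-2,0,2)),key=lambda r:r[1]); print('base',b[0].round(2),b[1])
    mv(np.r_[P,.22],R)
print(o['q'].round(2) if hasattr(o['q'],'round') else o['q'],o['position'])
E
```

```text
-0.4916 0.22 [-0.84  0.27  1.9  -0.    0.97  1.23] 4.684977447369056e-31
-0.4916 0.01 [-0.84  0.71  2.07 -0.    0.37  1.23] 1.1734559344131465e-25
base [-0.15  0.69  1.65 -0.    0.81  1.24] 2.0898978181958945e-28
delta [  1.07 -24.42  -9.  ] turn [-0.961 -0.616  1.804] rows 11.4
2.649992653589793 0.22 [-0.84  0.27  1.9  -0.    0.97 -1.91] 2.7494383301524798e-27
2.649992653589793 0.01 [-0.84  0.71  2.07 -0.    0.37 -1.91] 2.0604225355943053e-26
base [-0.15  0.69  1.65  0.    0.81 -1.9 ] 5.097972482836769e-28
delta [  1.07 -24.42  -9.  ] turn [ 0.555 -0.865 -1.058] rows 7.9
[-0.79  0.9   1.24  0.68  1.72 -0.87] [ 0.61024112 -0.18554481  0.16007871]
```

View pics/s3.png

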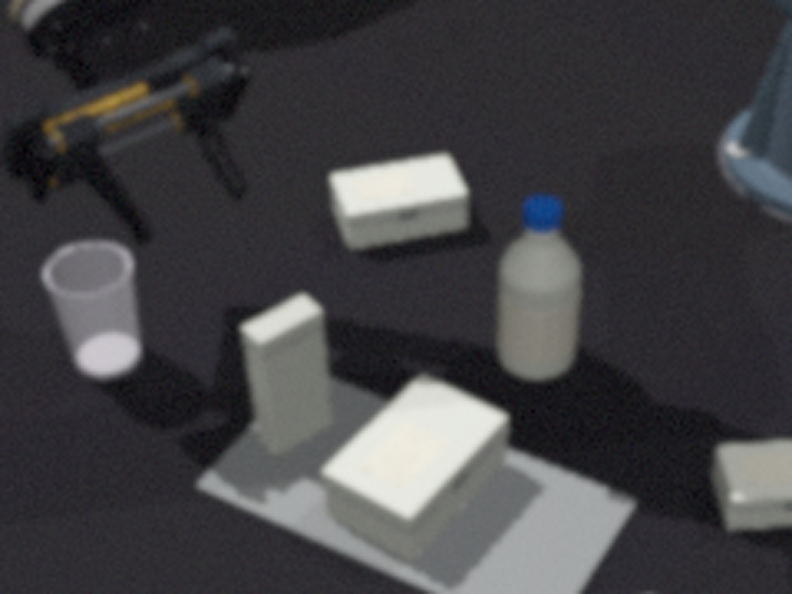

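The slim case now stands upright on the mat, with its top at (283,312) and bottom at (275,448), and the cup has not moved. Next is the large case.

Emit:
play_rows(gripper=[-0.8, -0.9, -1, -1, -1, -1, -1, -1, -1, -1], delta_pos=[[0.1, -3.2, -1.4], [0.3, -6.3, -2.5], [0.4, -9.3, -3.5], [0.6, -12.4, -4.6], [0.7, -15.4, -5.7], [0.8, -18.5, -6.8], [1.0, -21.5, -7.9], [1.07, -24.42, -9], [1.07, -24.42, -9], [1.07, -24.42, -9]], turn=[[0.07, -0.108, -0.132], [0.139, -0.216, -0.264], [0.208, -0.324, -0.397], [0.277, -0.432, -0.529], [0.347, -0.54, -0.661], [0.416, -0.649, -0.793], [0.486, -0.757, -0.926], [0.555, -0.865, -1.058], [0.555, -0.865, -1.058], [0.555, -0.865, -1.058]])

```text
time: 9.3
position: [0.3619, -0.2326, 0.2196]
tool_rot: [0.243, 0.97, 0.001, -0.001]
ft_force: [-0.2, 0.9, 0.4]
grip_width: 0.0868
grip_force: 0.0
```

```bash
python3 - <<'E'
from kin import *
mv([.3614,-.2341,.008],tool(-.4916+np.pi)); print(robot.get_obs()['position'],robot.get_obs()['ft_force'])
E
```

```text
delta [-0.08 -0.18 21.16] turn [ 0.001 -0.002  0.002] rows 3.4
[ 0.36192467 -0.2325956   0.21961433] [-0.22940012  0.85035751  0.37109509]
```

Emit:
play_rows(gripper=[-1, -1, -1, -1, -1, -1], delta_pos=[[0, -0.1, 6], [0, -0.1, 12], [0, -0.1, 18], [0, -0.1, 20.5], [0, -0.1, 20.9], [0, -0.1, 20.9]], turn=[[0, 0, 0], [0, 0, 0], [0, 0, 0], [0, 0, 0], [0, 0, 0], [0, 0, 0]])

```text
time: 10.05
position: [0.3614, -0.2341, 0.0104]
tool_rot: [0.242, 0.97, 0.0, -0.001]
ft_force: [-0.1, 0.7, 0.6]
grip_width: 0.0865
grip_force: 0.0
```

Emit:
play_rows(gripper=[1, 1, 1, 1], delta_pos=[[0, 0, 0], [0, 0, 0], [0, 0, 0], [0, 0, 0]], turn=[[0, 0, 0], [0, 0, 0], [0, 0, 0], [0, 0, 0]])

```text
time: 10.55
position: [0.3609, -0.2337, 0.0115]
tool_rot: [0.243, 0.97, 0.0, -0.001]
ft_force: [0.8, 1.1, 6.6]
grip_width: 0.0636
grip_force: 30.0
```

Emit:
play_rows(gripper=[1, 1, 1, 1, 1, 1], delta_pos=[[0, 0, -2], [0, 0, -8], [0, 0, -14], [0, 0, -20], [0, 0, -23], [0, 0, -23]], turn=[[0, 0, 0], [0, 0, 0], [0, 0, 0], [0, 0, 0], [0, 0, 0], [0, 0, 0]])

```text
time: 11.3
position: [0.3618, -0.2347, 0.2426]
tool_rot: [0.242, 0.97, -0.001, 0.001]
ft_force: [0.3, -1.1, -3.1]
grip_width: 0.0637
grip_force: 30.0
```

```bash
python3 - <<'E'
from kin import *
from fit import *
# along-case error unknown -> keep fit: grasp TCP offset along case axis
mv([.5868,.0259,.25],tool(.1802+np.pi)); o=robot.get_obs(); print(o['position'],o['grip_width'])
c=cam('top')
D=dict(base=(.124,.08,.05,.004,(.5868,.0259,.180),180,235),medium=(.096,.056,.034,0,(.3956,.2288,-.688),40,190),small=(.08,.046,.03,0,(.478,.442,-2.0535),40,190))
for n,(a,b,h,z0,p,lo,hi) in D.items():
    for ot in(False,True): print(n,ot,*fit(c,p,(a,b,h),z0,lo if not ot else 200,hi if not ot else 240,only_top=ot,pad=14))
E
```

```text
delta [-7.6  33.58 -0.77] turn [-0.003  0.002 -0.67 ] rows 5.5
[ 0.36178603 -0.23471901  0.24260475] 0.06369173474358045
base False [0.58737613 0.0264549  0.1783772 ] 31.55654856205973
base True [0.58681973 0.02594503 0.17881849] 52.28041642637447
medium False [ 0.39610077  0.22879934 -0.69282534] 18.289384083044983
medium True [ 0.39740157  0.22713192 -0.7114809 ] 219.56301470588235
small False [ 0.47807657  0.44211445 -2.0531258 ] 7.701843906189927
small True [ 0.47812363  0.4400364  -2.07247544] 10.428815840061516
```

Emit:
play_rows(gripper=[1, 1, 1, 1, 1, 1, 1, 1], delta_pos=[[-1.3, 5.6, -0.1], [-2.5, 11.2, -0.3], [-3.8, 16.8, -0.4], [-5.1, 22.4, -0.5], [-6.3, 28, -0.6], [-7.6, 33.6, -0.8], [-7.6, 33.6, -0.8], [-7.6, 33.6, -0.8]], turn=[[0, 0, -0.11], [0, 0, -0.22], [0, 0, -0.33], [0, 0, -0.45], [0, 0, -0.56], [0, 0, -0.67], [0, 0, -0.67], [0, 0, -0.67]])

```text
time: 12.35
position: [0.5842, 0.027, 0.2456]
tool_rot: [-0.09, 0.996, 0.001, -0.004]
ft_force: [-0.3, 0.1, -2.7]
grip_width: 0.0637
grip_force: 30.0
```

```bash
python3 - <<'E'
from kin import *
mv([.587,.0262,.0665],tool(.1787+np.pi)); print(robot.get_obs()['position'])
E
```

```text
delta [-0.41 -0.19 17.91] turn [ 0.003 -0.008  0.002] rows 2.9
[0.58417301 0.02704268 0.24558306]
```

Emit:
play_rows(gripper=[1, 1, 1, 1, 1, 1], delta_pos=[[0, 0, 5], [0, 0, 10], [0, 0, 15], [0, 0, 17], [0, 0, 17], [0, 0, 17]], turn=[[0, 0, 0], [0, 0, 0], [0, 0, 0], [0, 0, 0], [0, 0, 0], [0, 0, 0]])

```text
time: 13.1
position: [0.586, 0.0261, 0.0792]
tool_rot: [-0.089, 0.996, 0.001, -0.001]
ft_force: [0.1, 0.1, -2.1]
grip_width: 0.0636
grip_force: 30.0
```

```bash
python3 - <<'E'
from kin import *
mv([.587,.0262,.0660],tool(.1787+np.pi)); print(robot.get_obs()['position'],robot.get_obs()['ft_force'])
E
```

```text
delta [-0.1  -0.01  1.32] turn [ 0.001 -0.001  0.   ] rows 0.2
[0.58599963 0.02612748 0.07922054] [ 0.13324149  0.06368627 -2.1495568 ]
```

Emit:
play_rows(gripper=[1, 1, 1, 1], delta_pos=[[-0.1, 0, 0.5], [-0.1, 0, 1.0], [-0.1, 0, 1.0], [-0.1, 0, 1.0]], turn=[[0, 0, 0], [0, 0, 0], [0, 0, 0], [0, 0, 0]])

```text
time: 13.6
position: [0.5868, 0.0274, 0.0687]
tool_rot: [-0.09, 0.996, 0.001, -0.001]
ft_force: [-0.6, -0.8, -3.3]
grip_width: 0.0639
grip_force: 30.0
```

Emit:
play_rows(gripper=[1, 1, 1], delta_pos=[[0, 0, 0.15], [0, 0, 0.15], [0, 0, 0.15]], turn=[[0, 0, 0], [0, 0, 0], [0, 0, 0]])

```text
time: 13.98
position: [0.5868, 0.0273, 0.0671]
tool_rot: [-0.09, 0.996, 0.001, -0.001]
ft_force: [-0.2, 0.0, -1.6]
grip_width: 0.0638
grip_force: 30.0
```

Emit:
play_rows(gripper=[1, 1, 1], delta_pos=[[0, -0.05, 0.15], [0, -0.05, 0.15], [0, -0.05, 0.15]], turn=[[0, 0, 0], [0, 0, 0], [0, 0, 0]])

```text
time: 14.35
position: [0.5869, 0.0268, 0.0656]
tool_rot: [-0.09, 0.996, 0.001, -0.001]
ft_force: [-0.6, 0.1, -3.1]
grip_width: 0.0637
grip_force: 30.0
```

Emit:
play_rows(gripper=[1, 1, 1], delta_pos=[[0, 0, 0.12], [0, 0, 0.12], [0, 0, 0.12]], turn=[[0, 0, 0], [0, 0, 0], [0, 0, 0]])

```text
time: 14.72
position: [0.587, 0.0268, 0.0655]
tool_rot: [-0.09, 0.996, 0.001, -0.001]
ft_force: [-1.7, -0.1, 5.3]
grip_width: 0.064
grip_force: 30.0
```

Emit:
play_rows(gripper=[-0.6, -0.8, -1, -1, -1, -1, -1, -1], delta_pos=[[0, 0, 0], [0, 0, 0], [0, 0, 0], [0, 0, -1], [0, 0, -5], [0, 0, -11], [0, 0, -17], [0, 0, -18]], turn=[[0, 0, 0], [0, 0, 0], [0, 0, 0], [0, 0, 0], [0, 0, 0], [0, 0, 0], [0, 0, 0], [0, 0, 0]])

```text
time: 15.72
position: [0.5902, 0.0262, 0.2503]
tool_rot: [-0.09, 0.996, -0.0, 0.005]
ft_force: [0.1, -0.2, -0.3]
grip_width: 0.087
grip_force: 0.0
```

```bash
python3 - <<'E'
from kin import *
k=calib(json.load(open('log.json'))); o=robot.get_obs(); print(o['q'],o['position'])
for y in(-.6928,-.6928+np.pi):
    R=tool(y); mv([.396,.2288,.22],R)
    print(y,[ (lambda b:(b[0].round(2),round(b[1],6)))(min((ik(np.r_[.396,.2288,z],R,k,[.3,.6,1.6,0,1,t]) for t in(-2,0,2)),key=lambda r:r[1])) for z in(.22,.008)])
E
```

```text
[-1.45229634e-01  4.46810617e-01  1.49630032e+00  1.26116814e-03
  1.18945139e+00 -1.89704457e+00] [0.59019344 0.02622101 0.25025416]
delta [15.49 23.42  2.85] turn [-0.011  0.003 -2.268] rows 12.1
-0.6928 [(array([0.28, 0.31, 1.84, 0.  , 0.99, 2.54]), np.float64(0.0)), (array([0.28, 0.72, 2.  , 0.  , 0.42, 2.54]), np.float64(0.0))]
delta [15.49 23.42  2.85] turn [0.002 0.009 0.873] rows 4.7
2.448792653589793 [(array([ 0.28,  0.31,  1.84, -0.  ,  0.99, -0.6 ]), np.float64(0.0)), (array([ 0.28,  0.72,  2.  ,  0.  ,  0.42, -0.6 ]), np.float64(0.0))]
```

Emit:
play_rows(gripper=[-1, -1, -1, -1, -1, -1, -1, -1], delta_pos=[[3, 4.7, 0.5], [6.2, 9.4, 1.1], [9.3, 14, 1.7], [12.4, 18.7, 2.2], [15.5, 23.4, 2.8], [15.5, 23.4, 2.8], [15.5, 23.4, 2.8], [15.5, 23.4, 2.8]], turn=[[0, 0, 0.17], [0, 0, 0.35], [0, 0, 0.52], [0, 0, 0.7], [0, 0, 0.873], [0, 0, 0.873], [0, 0, 0.873], [0, 0, 0.873]])

```text
time: 16.73
position: [0.394, 0.2283, 0.2171]
tool_rot: [0.34, 0.94, 0.0, -0.001]
ft_force: [-0.0, -0.0, 0.7]
grip_width: 0.0873
grip_force: 0.0
```

```bash
python3 - <<'E'
from kin import *
from fit import *
mv([.396,.2288,.010],tool(-.6928+np.pi)); print(robot.get_obs()['position'])
c=cam('top')
for ot,lo,hi in((True,200,240),(True,180,235)): print('large',*fit(c,(.587,.0265,.1787),(.112,.064,.04),.054,lo,hi,only_top=ot,pad=14))
save(c,'pics/t2.png',(205,125,325,215),6)
E
```

```text
delta [-0.16  0.16 20.71] turn [ 0.    -0.002 -0.001] rows 3.3
[0.39400185 0.2283451  0.21714275]
large [0.58732941 0.02245467 0.18708075] 101.23778282391388
large [0.58761284 0.0229035  0.18763653] 82.86595365418896
```

View pics/t2.png

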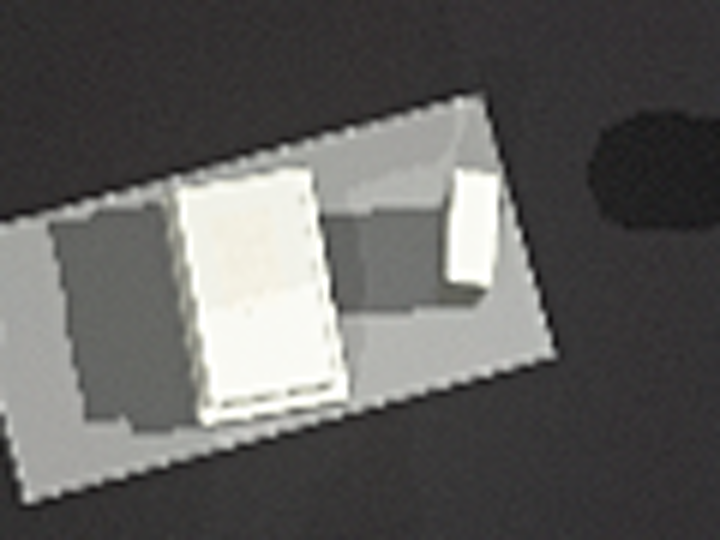

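```bash
python3 - <<'E'
from fit import *
c=cam('top'); im=cv2.resize(c['color'][125:215,205:325,::-1],None,fx=6,fy=6,interpolation=cv2.INTER_CUBIC)
for p,d,z,col in(((.587,.0265,.1787),(.112,.064),.094,(0,0,255)),((.587,.0262,.1787),(.124,.08),.054,(0,160,0))):
    h=(hull(c,p,*d,0,z)-[205,125]+.5)*6-.5; cv2.polylines(im,[np.round(h).astype(np.int32)],True,col,1)
cv2.imwrite('pics/t3.png',im[100:480,80:420])
E
```

```text
(no output)
```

View pics/t3.png

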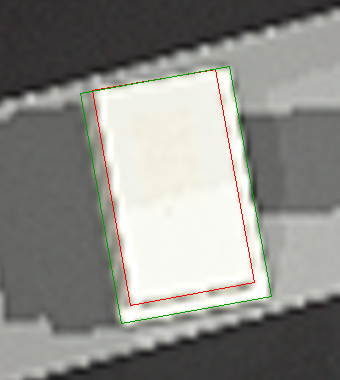

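The large case's lid edges match the predicted outline (red) on the base (green) to within about 2 mm, so step 1 is good. The slim case also still stands. Next is the medium case.

Emit:
play_rows(gripper=[-1, -1, -1, -1, -1, -1], delta_pos=[[-0.1, 0.1, 6], [-0.1, 0.1, 12], [-0.1, 0.1, 18], [-0.1, 0.1, 20.4], [-0.1, 0.1, 20.8], [-0.1, 0.1, 20.8]], turn=[[0, 0, 0], [0, 0, 0], [0, 0, 0], [0, 0, 0], [0, 0, 0], [0, 0, 0]])

```text
time: 17.58
position: [0.3946, 0.2292, 0.0094]
tool_rot: [0.34, 0.94, 0.001, -0.001]
ft_force: [0.6, 0.4, -0.2]
grip_width: 0.0871
grip_force: 0.0
```

Emit:
play_rows(gripper=[1, 1, 1, 1], delta_pos=[[0, 0, 0], [0, 0, 0], [0, 0, 0], [0, 0, 0]], turn=[[0, 0, 0], [0, 0, 0], [0, 0, 0], [0, 0, 0]])

```text
time: 18.08
position: [0.394, 0.2296, 0.0095]
tool_rot: [0.339, 0.941, 0.001, -0.001]
ft_force: [-0.5, 0.5, 4.9]
grip_width: 0.0558
grip_force: 30.0
```

Emit:
play_rows(gripper=[1, 1, 1, 1, 1, 1], delta_pos=[[0, 0, -2], [0, 0, -8], [0, 0, -14], [0, 0, -20], [0, 0, -25], [0, 0, -25]], turn=[[0, 0, 0], [0, 0, 0], [0, 0, 0], [0, 0, 0], [0, 0, 0], [0, 0, 0]])

```text
time: 18.82
position: [0.3963, 0.2298, 0.2625]
tool_rot: [0.339, 0.941, 0.003, 0.002]
ft_force: [0.5, -0.3, -2.6]
grip_width: 0.0558
grip_force: 30.0
```

```bash
python3 - <<'E'
from kin import *
mv([.587,.0266,.26],tool(.1787+np.pi)); o=robot.get_obs(); print(o['position'],o['grip_width'])
E
```

```text
delta [-27.65  -3.46   0.3 ] turn [ 0.006  0.006 -0.871] rows 4.7
[0.39625536 0.22978777 0.26254114] 0.055766991591650855
```

Emit:
play_rows(gripper=[1, 1, 1, 1, 1, 1, 1, 1], delta_pos=[[-5.5, -0.7, 0.1], [-11, -1.4, 0.1], [-16.6, -2.1, 0.2], [-22.1, -2.8, 0.2], [-27.5, -3.6, 0.3], [-27.5, -3.6, 0.3], [-27.5, -3.6, 0.3], [-27.5, -3.6, 0.3]], turn=[[0, 0, -0.17], [0, 0, -0.35], [0, 0, -0.52], [0, 0, -0.7], [0, 0, -0.87], [0, 0, -0.87], [0, 0, -0.87], [0, 0, -0.87]])

```text
time: 19.82
position: [0.5811, 0.0269, 0.2541]
tool_rot: [-0.089, 0.996, 0.001, -0.003]
ft_force: [-0.3, 0.0, -3.6]
grip_width: 0.0555
grip_force: 30.0
```

Emit:
play_rows(gripper=[1, 1, 1, 1, 1], delta_pos=[[0, 0, 5], [0, 0, 10], [0, 0, 14], [0, 0, 14], [0, 0, 14]], turn=[[0, 0, 0], [0, 0, 0], [0, 0, 0], [0, 0, 0], [0, 0, 0]])

```text
time: 20.45
position: [0.5835, 0.0264, 0.1169]
tool_rot: [-0.089, 0.996, 0.001, 0.0]
ft_force: [0.3, 0.1, -2.6]
grip_width: 0.0559
grip_force: 30.0
```

```bash
python3 - <<'E'
from kin import *
mv([.585,.0262,.1035],tool(.1787+np.pi)); print(robot.get_obs()['position'],robot.get_obs()['ft_force'])
E
```

```text
delta [-0.14 -0.05  1.34] turn [ 0.001  0.001 -0.001] rows 0.2
[0.58349457 0.02644159 0.11687055] [ 0.27622213  0.0674908  -2.62176765]
```

Emit:
play_rows(gripper=[1, 1, 1, 1], delta_pos=[[-0.1, 0, 0.6], [-0.1, 0, 1.1], [-0.1, 0, 1.2], [-0.1, 0, 1.2]], turn=[[0, 0, 0], [0, 0, 0], [0, 0, 0], [0, 0, 0]])

```text
time: 20.95
position: [0.5836, 0.0261, 0.1036]
tool_rot: [-0.088, 0.996, 0.001, -0.001]
ft_force: [0.4, -0.7, -2.4]
grip_width: 0.0555
grip_force: 30.0
```

Emit:
play_rows(gripper=[1, 1, 1], delta_pos=[[0, 0, 0.15], [0, 0, 0.15], [0, 0, 0.15]], turn=[[0, 0, 0], [0, 0, 0], [0, 0, 0]])

```text
time: 21.32
position: [0.5836, 0.0261, 0.1036]
tool_rot: [-0.089, 0.996, 0.001, -0.001]
ft_force: [-2.6, 1.3, 6.4]
grip_width: 0.0556
grip_force: 30.0
```

Emit:
play_rows(gripper=[-0.6, -0.8, -1, -1, -1, -1, -1, -1], delta_pos=[[0, 0, 0], [0, 0, 0], [0, 0, 0], [0, 0, -1], [0, 0, -5], [0, 0, -11], [0, 0, -14], [0, 0, -14]], turn=[[0, 0, 0], [0, 0, 0], [0, 0, 0], [0, 0, 0], [0, 0, 0], [0, 0, 0], [0, 0, 0], [0, 0, 0]])

```text
time: 22.32
position: [0.5858, 0.0257, 0.2455]
tool_rot: [-0.089, 0.996, -0.0, 0.003]
ft_force: [0.1, -0.5, -1.2]
grip_width: 0.0871
grip_force: 0.0
```

```bash
python3 - <<'E'
from kin import *
k=calib(json.load(open('log.json'))); o=robot.get_obs(); print(o['q'],o['position'])
for y in(-2.0535,-2.0535+np.pi):
    R=tool(y); mv([.4781,.442,.23],R)
    print(y,[ (lambda b:(b[0].round(2),round(b[1],6)))(min((ik(np.r_[.4781,.442,z],R,k,[.5,.6,1.6,0,1,t]) for t in(-2,0,2)),key=lambda r:r[1])) for z in(.23,.008)])
E
```

```text
[-1.47237798e-01  4.47240173e-01  1.51037968e+00  1.28730203e-03
  1.17853243e+00 -1.89588739e+00] [0.58578245 0.02570344 0.24547183]
delta [ 3.26 42.88  1.5 ] turn [-0.003  0.005 -0.911] rows 6.9
-2.0535 [(array([ 0.57,  0.56,  1.35,  0.  ,  1.23, -2.08]), np.float64(0.0)), (array([ 0.57,  0.84,  1.5 , -0.  ,  0.81, -2.08]), np.float64(0.0))]
delta [ 3.26 42.88  1.5 ] turn [0.006 0.004 2.231] rows 11.9
1.088092653589793 [(array([ 0.57,  0.56,  1.35, -0.  ,  1.23,  1.06]), np.float64(0.0)), (array([0.57, 0.84, 1.5 , 0.  , 0.81, 1.06]), np.float64(0.0))]
```

Emit:
play_rows(gripper=[-1, -1, -1, -1, -1, -1, -1, -1, -1, -1], delta_pos=[[0.4, 5.4, 0.2], [0.8, 10.7, 0.4], [1.2, 16.1, 0.6], [1.6, 21.4, 0.8], [2, 26.8, 0.9], [2.4, 32.2, 1.1], [2.9, 37.5, 1.3], [3.3, 42.9, 1.5], [3.3, 42.9, 1.5], [3.3, 42.9, 1.5]], turn=[[0, 0, -0.11], [0, 0, -0.23], [0, 0, -0.34], [0, 0, -0.46], [0, 0, -0.57], [0, 0, -0.68], [0, 0, -0.8], [0, 0, -0.911], [0, 0, -0.911], [0, 0, -0.911]])

```text
time: 23.58
position: [0.4748, 0.4416, 0.2261]
tool_rot: [-0.518, 0.856, 0.001, -0.002]
ft_force: [0.6, -0.4, 0.5]
grip_width: 0.0873
grip_force: 0.0
```

```bash
python3 - <<'E'
from fit import *
from kin import *
mv([.4781,.442,.009],tool(-2.0535)); print(robot.get_obs()['position'])
c=cam('top'); im=cv2.resize(c['color'][125:215,205:325,::-1],None,fx=6,fy=6,interpolation=cv2.INTER_CUBIC)
for p,d,z,col in(((.5856,.0265,.1787),(.096,.056),.128,(255,0,0)),((.587,.0265,.1787),(.112,.064),.094,(0,0,255)),((.587,.0262,.1787),(.124,.08),.054,(0,160,0))):
    h=(hull(c,p,*d,0,z)-[205,125]+.5)*6-.5; cv2.polylines(im,[np.round(h).astype(np.int32)],True,col,1)
cv2.imwrite('pics/t4.png',im[60:480,80:560])
print('small',*fit(c,(.478,.442,-2.0535),(.08,.046,.03),0,40,190,pad=12))
E
```

```text
delta [-0.25 -0.35 21.71] turn [ 0.004 -0.003  0.   ] rows 3.5
[0.47477534 0.4416477  0.22609747]
small [ 0.47807657  0.44211445 -2.0531258 ] 17.468288350634374
```

View pics/t4.png

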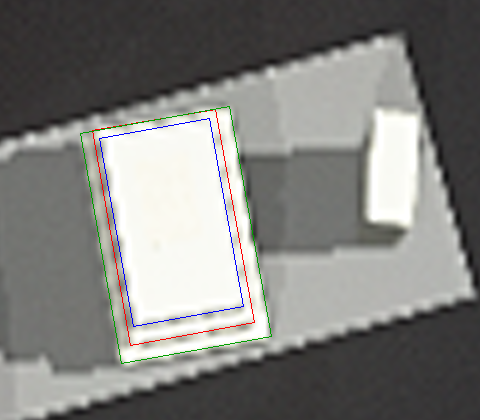

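The medium case's lid matches its predicted outline (blue) to within about 2 mm, and the slim case still stands. Last is the small case.

Emit:
play_rows(gripper=[-1, -1, -1, -1, -1, -1, -1], delta_pos=[[-0.1, -0.2, 6], [-0.1, -0.2, 12], [-0.1, -0.2, 18], [-0.1, -0.2, 21.4], [-0.1, -0.2, 21.8], [-0.1, -0.2, 21.8], [-0.1, -0.2, 21.8]], turn=[[0, 0, 0], [0, 0, 0], [0, 0, 0], [0, 0, 0], [0, 0, 0], [0, 0, 0], [0, 0, 0]])

```text
time: 24.5
position: [0.4791, 0.4433, 0.012]
tool_rot: [-0.517, 0.856, 0.001, 0.002]
ft_force: [-0.0, -0.9, -0.0]
grip_width: 0.0869
grip_force: 0.0
```

Emit:
play_rows(gripper=[1, 1, 1, 1, 1], delta_pos=[[0, 0, 0], [0, 0, 0], [0, 0, 0], [0, 0, 0], [0, 0, 0]], turn=[[0, 0, 0], [0, 0, 0], [0, 0, 0], [0, 0, 0], [0, 0, 0]])

```text
time: 25.12
position: [0.4776, 0.4427, 0.0097]
tool_rot: [-0.518, 0.856, 0.001, -0.0]
ft_force: [0.0, -0.7, -0.5]
grip_width: 0.0458
grip_force: 30.0
```

Emit:
play_rows(gripper=[1, 1, 1, 1, 1, 1, 1], delta_pos=[[0, 0, -2], [0, 0, -8], [0, 0, -14], [0, 0, -20], [0, 0, -26], [0, 0, -27], [0, 0, -27]], turn=[[0, 0, 0], [0, 0, 0], [0, 0, 0], [0, 0, 0], [0, 0, 0], [0, 0, 0], [0, 0, 0]])

```text
time: 26.0
position: [0.4776, 0.4421, 0.2807]
tool_rot: [-0.518, 0.856, 0.001, 0.0]
ft_force: [0.5, 1.1, -2.2]
grip_width: 0.0461
grip_force: 30.0
```

```bash
python3 - <<'E'
from kin import *
mv([.586,.026,.28],tool(.1787-np.pi)); o=robot.get_obs(); print(o['position'],o['grip_width'])
E
```

```text
delta [ 3.183e+01 -2.891e+01 -3.000e-02] turn [0.002 0.    0.91 ] rows 6.9
[0.47757858 0.44210301 0.28069595] 0.046069017874540936
```

Emit:
play_rows(gripper=[1, 1, 1, 1, 1, 1, 1, 1, 1, 1, 1], delta_pos=[[4, -3.6, 0], [8, -7.2, 0], [12, -10.8, 0], [16, -14.5, 0], [19.9, -18.1, 0], [23.9, -21.7, 0], [27.9, -25.3, 0], [31.8, -28.9, 0], [31.8, -28.9, 0], [31.8, -28.9, 0], [31.8, -28.9, 0]], turn=[[0, 0, 0.11], [0, 0, 0.23], [0, 0, 0.34], [0, 0, 0.46], [0, 0, 0.57], [0, 0, 0.68], [0, 0, 0.8], [0, 0, 0.91], [0, 0, 0.91], [0, 0, 0.91], [0, 0, 0.91]])

```text
time: 27.38
position: [0.5853, 0.028, 0.2778]
tool_rot: [-0.09, 0.996, 0.001, -0.002]
ft_force: [0.3, 0.8, -1.8]
grip_width: 0.0455
grip_force: 30.0
```

Emit:
play_rows(gripper=[1, 1, 1, 1, 1], delta_pos=[[0, 0, 5], [0, 0, 10], [0, 0, 12.5], [0, 0, 12.5], [0, 0, 12.5]], turn=[[0, 0, 0], [0, 0, 0], [0, 0, 0], [0, 0, 0], [0, 0, 0]])

```text
time: 28.0
position: [0.5871, 0.0274, 0.1551]
tool_rot: [-0.09, 0.996, 0.001, 0.0]
ft_force: [0.8, 0.2, -0.6]
grip_width: 0.0455
grip_force: 30.0
```

```bash
python3 - <<'E'
from kin import *
mv([.586,.026,.1377],tool(.1787-np.pi)); print(robot.get_obs()['position'],robot.get_obs()['ft_force'])
E
```

```text
delta [ 0.13 -0.12  1.74] turn [0.001 0.    0.001] rows 0.3
[0.58705873 0.02739174 0.15507502] [ 0.79293288  0.24682018 -0.5897679 ]
```

Emit:
play_rows(gripper=[1, 1, 1, 1, 1], delta_pos=[[0.1, -0.1, 0.8], [0.1, -0.1, 1.4], [0.1, -0.1, 1.55], [0.1, -0.1, 1.6], [0.1, -0.1, 1.6]], turn=[[0, 0, 0], [0, 0, 0], [0, 0, 0], [0, 0, 0], [0, 0, 0]])

```text
time: 28.62
position: [0.5855, 0.0254, 0.138]
tool_rot: [-0.089, 0.996, 0.001, -0.001]
ft_force: [-0.2, 0.3, -1.9]
grip_width: 0.0455
grip_force: 30.0
```

Emit:
play_rows(gripper=[1, 1, 1], delta_pos=[[0, 0, 0.15], [0, 0, 0.15], [0, 0, 0.15]], turn=[[0, 0, 0], [0, 0, 0], [0, 0, 0]])

```text
time: 29.0
position: [0.5856, 0.0255, 0.1377]
tool_rot: [-0.089, 0.996, 0.001, -0.0]
ft_force: [-2.1, 0.0, 5.4]
grip_width: 0.0457
grip_force: 30.0
```

Emit:
play_rows(gripper=[-0.4, -0.7, -1, -1, -1, -1, -1, -1, -1], delta_pos=[[0, 0, 0], [0, 0, 0], [0, 0, 0], [0, 0, 0], [0, 0, -1], [0, 0, -5], [0, 0, -11], [0, 0, -13], [0, 0, -13]], turn=[[0, 0, 0], [0, 0, 0], [0, 0, 0], [0, 0, 0], [0, 0, 0], [0, 0, 0], [0, 0, 0], [0, 0, 0], [0, 0, 0]])

```text
time: 30.12
position: [0.5869, 0.0252, 0.2691]
tool_rot: [-0.089, 0.996, 0.0, 0.002]
ft_force: [-0.3, -0.2, 0.2]
grip_width: 0.0872
grip_force: 0.0
```

```bash
python3 - <<'E'
from kin import *
c=cam('scene'); save(c,'pics/s4.png',(110,60,350,240),3.3); print(robot.get_obs()['position'])
E
```

```text
[0.58562263 0.02539319 0.26716509]
```

View pics/s4.png

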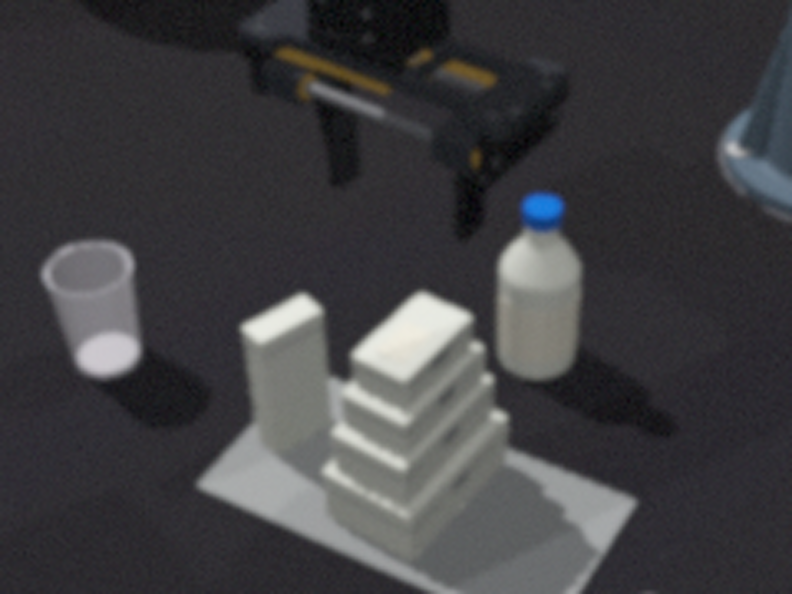

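The picture shows a neat, centred column, with the small case's lid on top at about (412,335). The slim case stands at about (285,370), the reagent bottle and cup are unmoved, and the gripper is clear of everything. I'm handing in.

```bash
python3 -c "
from rig import robot
print(robot.hand_in())"
```

```text
the job is handed in; nothing more can be done
None
```

I stacked the large, medium and small cases in order on the base case and stood the slim case on end on the mat, then handed in at about 30 s; the hand-in returned no verdict, and the last pictures showed the stack centred with the cup and reagent bottle in place (I did not re-check the wash bottle).

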